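# Level the decorating stand under load

### The arm

A 7-joint arm with a two-finger parallel gripper is mounted at the origin on the work surface. World frame = base frame: x ahead of the robot, y to its left, z up, the work surface at z = 0. Lengths are in mm, angles in rad, forces in N, time in s.
With the tool pointing down it reaches from about 400 to 875 mm from the base axis. Payload 4.4 kg.
Tool frame: the origin (TCP) lies at the very end of the fingers, on their centre line; the grasp point (between the pads) lies 19 mm behind it; z points along the fingers, y is the direction in which the jaws open and shut (so a half turn about z gives the same grasp; the last joint's range is limited). The gripper opens to 85 mm and grips with 20 to 120 N. Pads are 22 mm wide; open, the fingers measure 114 mm over their backs; the gripper's body (76 mm by 85 mm) begins 54 mm behind the grasp point. The pads swing forward as they close: fully open they stand 13 mm farther back than shut.
Start: joints at [1.169, 0.628, 0.038, 1.517, -0.027, 0.996, -0.02], TCP at [214.219, -613.7, 231.313] pointing down, gripper open.
Joint ranges: [-3.06, 3.06], [-0.37, 2.12], [-1.25, 1.32], [0.18, 2.47], [-1.1, 4.24], [0.23, 1.98], [-2.94, 2.94]. Speed limits (rad/s): [2.57, 2.57, 3.14, 3.14, 3.14, 3.14, 3.14].

### API

Orientations are given as [roll, pitch, yaw] about the fixed x, y, z axes, in that order (R = Rz(yaw) Ry(pitch) Rx(roll)).
In Python, from cell import ctrl, eyes gives the robot as it stands.
- The arm moves only by the tool move_arm, never from a script. Its argument "increments" is a list of rows, each a list of 6 numbers: the shift along the tool's x, y, z in cm, then the turn, a rotation vector about the tool's x, y, z in degrees. In form: [[x, y, z, wx, wy, wz], ...]. A call has 1 to 20 rows; each row is the pose to reach, as a shift and turn from the pose commanded when the call began, along the tool's axes at that moment; what a row does not reach only later rows make up. A row lasts 1/10 s, in which the tool goes at most 50 mm and 8.59 degrees, less where a joint would pass 70% of its speed; a pose out of reach is approached as far as the arm can. A call with a gripper value outside its range is refused whole. "grip" is the opening, from -1 (shut) to 1 (fully open), set as the call begins (left out, the last holds). The fingers move at their own pace and stop on an object; the grip force is fixed at half the most. Time passes only in rows, so rows that repeat a pose let the fingers close. It gives the time, the measured TCP pose, the force and the opening at its end, in the units of the state.
- ctrl.read_state(): the state, without advancing time (a new reading comes with each control period).
- eyes.get_image(name): name is "scene" or "side" or "wrist"; returns the picture (480x640x3 uint8, red, green, blue); there is no depth.
- eyes.calibration(name): a dict with "fx", "fy", "cx", "cy" (pixels), "pose" (4x4, takes a point from camera to world coordinates); the wrist camera has in their place "tool_from_camera" (4x4, takes a point from camera to tool coordinates, whose origin is the TCP and whose axes are the flange's). Camera axes: x right, y up, looking along -z (the intrinsics and any distortion apply to the point x, -y, -z); pixel columns grow to the right and rows downward; lengths in mm; the calibration is good to about 2 mm. A picture is of the moment at which its call begins: read the wrist's pose just before it. calibration takes no time and is no camera call.
- ctrl.finish_job(): hands the job in, once; it reports no verdict.
The state is a dict: "clock": time; "qpos": joint angles; "qd": joint speeds; "tau": joint torques, N m; "eef_pos": TCP position; "tool_rot": TCP orientation; "force": force on the tool from outside, world axes, zero at the start; "torque": the same for the moment, N m; "width": finger opening in mm.
Only numpy, scipy, OpenCV 4.12 (cv2) and the standard library are available. Lean on these libraries where they do the work, as an engineer would, in place of code of your own. Each camera call takes 0.05 s, during which the arm holds its last target. There are 200 camera calls.

### The job

Lay the red spirit level flat on the floor of the yellow nest on the white deck of the decorating stand, let go of it, and turn the black jack knob beside the deck so that, when the sprung deck is pressed fully down, the bubble sits centred between its two black marks. Finish while still pressing: end with the fingers pushing down on the spirit level (not on the deck), the deck fully down, the bubble centred, and keep holding like that. Leave the other kitchen things where they are.

Things in the scene. Friction and masses are not known exactly. Their poses are not given: they have to be found in the camera images.
- level: Red spirit level, loose bar 150 long (its x) x 32 wide (y) x 26 mm high, about 0.15 kg, at first on the table. Origin: centre of its underside, z up. On its top: green vial in the middle with a pale bubble and two black marks, and a flat black rubber pressing pad 34 x 28 mm at each end, centred 55 mm from the middle.
- bubble (a joint): Bubble in the level's vial, read as the level's tilt in rad: 0 = bubble centred, positive = bubble towards (and level higher at) the level's +x end; the bubble moves 0.25 mm per mrad (0.01 rad = 2.5 mm) and settles in about 0.5 s. The bubble is 12 mm long, the marks' centres 16 mm apart: centred means within 2 mm (0.008 rad).
- stand: Decorating stand, fixed: grey base 150 (x) x 370 (y) x 10 mm; white deck 140 x 240 x 12 mm, hinged at its -y end (hinge axis along x, 120 mm from the nest centre); jack foot with the black knob at the +y end, 170 mm from the origin. Origin on the table, z up.
- nest (a point): Centre of the nest's floor on the deck, 50 to 72 mm above the table: yellow ribs 6 mm high, which locate the level flat with 6 mm play at each end and 5 mm at each side; its long sides are open over the middle 118 mm for the fingers. The level lies along the nest's y axis (from hinge to knob), either way round; z points out of the deck.
- deck (a joint): How far the deck is sprung up, rad: 0.020 = at its upper stop (as with only the level on it), 0 = fully down. About 6 N on the level's pad nearer the knob brings it fully down (under 0.003); that pad sinks 3.4 mm, then nothing gives. Going down lowers the knob end by 0.020 rad of tilt and moves the bubble 5 mm towards the hinge end.
- knob_grip (a point): On the vertical axis of the round black jack knob, 42 mm across, 30 high: 12 mm below its top, 114 mm above the table. Clockwise seen from above raises the knob end of the deck by 0.018 rad of tilt per rad of knob, anticlockwise lowers it; about 0.15 N m; it stays where left. At the start the knob end is too low by about 1.3 to 2.7 rad of knob.
- muffin_tin: steel-grey 6-cup muffin tin with baked muffins, 190 x 280 x 54 mm; bystander, origin at the centre of its underside; leave alone
- mixing_bowl: white mixing bowl, 170 mm across, 75 high; bystander, origin at the centre of its underside; leave alone
- egg_bowl: small terracotta bowl with foil eggs, 104 mm across, 60 high; bystander, origin at the centre of its underside; leave alone
- jam_jar: amber jar with red cap, 68 mm across, 90 high; bystander, origin at the centre of its underside; leave alone
- spatula: kitchen spatula lying flat; bystander, origin at the centre of its underside; leave alone
- cutter: copper ring cookie cutter, 70 mm across, 35 high; bystander, origin at the centre of its underside; leave alone
- rolling_pin: wooden rolling pin, 44 mm thick, 360 long; bystander, origin at the centre of its underside; leave alone
Not all that is in view belongs to the job. There is more than one size of the level; the job needs the middle-sized.

How it is judged (in metres and radians):
On the way:
1. the level lies flat in the nest, let go (x of level in the frame of nest between -0.008 and 0.008 m and y of level in the frame of nest between -0.008 and 0.008 m and z of level in the frame of nest between -0.002 and 0.002 m and angle between the z axis of level and the z axis of nest, either way round below 0.015 rad and angle between the x axis of level and the y axis of nest, either way round below 0.12 rad and contact force between the fingers and level below 0.3 N), for 0.2 s.
At the end, for the whole second after the job is handed in: The level lies in the nest between the ribs (within 8 mm), flat on the deck (within 2 mm and 0.015 rad), the fingers press on it with more than 2 N, the deck is fully down (under 0.003 rad) with the robot not touching the deck or knob, and the bubble is at rest within 2 mm of centre (x of level in the frame of nest between -0.008 and 0.008 m and y of level in the frame of nest between -0.008 and 0.008 m and z of level in the frame of nest between -0.002 and 0.002 m and angle between the z axis of level and the z axis of nest, either way round below 0.015 rad and angle between the x axis of level and the y axis of nest, either way round below 0.12 rad and value of joint bubble between -0.008 and 0.008 rad and velocity of joint bubble between -0.04 and 0.04 rad/s and value of joint deck below 0.003 rad and contact force between the fingers and level above 2 N and linear speed of level below 0.01 m/s and contact force between each of the arm, the fingers and stand below 1 N); the arm keeps its last pose, push and grip.
It fails at once if a bystander was moved more than 30 mm (distance of any of muffin_tin, mixing_bowl, egg_bowl, jam_jar, spatula, cutter, rolling_pin from where it was at the start of the episode above 0.03 m).
It also fails if it takes over 67 s, if anything falls off the work surface, if the arm or the gripper's body presses on something with over 40 N, if the wrist force passes 120 N, or if a joint passes its speed limit or range.

## Working session

There is one attempt and no reset: what is moved stays moved. The work goes in short steps, Python scripts to look and compute and a tool call to move; the robot and the scene stay as the last step left them, time stands still between calls to the robot, and variables do not carry over. Pictures are saved under pics/ and viewed, about 8 in all and at most 12, crops included, and the job is handed in when it is done.

Besides the shell and the picture viewer there is one more tool, called after "Call:" as name(argument=value, ...) on one line, values as JSON. move_arm: Moves the arm, as the interface text tells. Its arguments: {"type":"object","properties":{"increments":{"type":"array","items":{"type":"array","items":{"type":"number"}}},"grip":{"type":"number"}},"required":["increments"]}

```bash
mkdir -p pics; cat > h.py <<'E'
import numpy as np, cv2, json
from cell import ctrl, eyes
from scipy.spatial.transform import Rotation as R
def snap(n,f):
    im=np.array(eyes.get_image(n)); cv2.imwrite(f'pics/{f}.png',im[:,:,::-1]); return im
def cam(n,st=None):
    c=eyes.calibration(n)
    if 'pose' in c: T=np.array(c['pose'])
    else:
        st=st or ctrl.read_state(); W=np.eye(4); W[:3,:3]=R.from_euler('xyz',st['tool_rot']).as_matrix(); W[:3,3]=st['eef_pos']
        T=W@np.array(c['tool_from_camera'])
    return c,T
def ray(n,uv,z,st=None):
    c,T=cam(n,st); d=T[:3,:3]@np.array([(uv[0]-c['cx'])/c['fx'],-(uv[1]-c['cy'])/c['fy'],-1]); o=T[:3,3]
    return o+d*(z-o[2])/d[2]
def proj(n,p,st=None):
    c,T=cam(n,st); q=np.linalg.inv(T)@np.append(p,1)
    return c['cx']-c['fx']*q[0]/q[2], c['cy']+c['fy']*q[1]/q[2]
E
python3 - <<'E'
from h import *
s=ctrl.read_state(); print(s)
a=[snap(n,n+'0') for n in('scene','side','wrist')]
for n in('scene','side','wrist'): print(n,eyes.calibration(n))
E
```

```text
{'clock': 0.0, 'qpos': array([ 1.16920107,  0.62933938,  0.03846993,  1.51839275, -0.02700487,
        0.99628903, -0.0200184 ]), 'qd': array([ 2.00483277e-04,  5.25682637e-04,  1.51068529e-05, -9.84023332e-04,
        2.07328752e-04, -1.24327669e-03,  1.07117467e-05]), 'tau': array([-3.43189686e-04, -5.63392639e+01,  1.22583613e+00, -1.93445313e+01,
        1.08653257e-02,  1.06102740e-02, -1.87758928e-05]), 'eef_pos': array([ 213.99151638, -613.09274143,  230.38605629]), 'tool_rot': array([-3.13968332e+00,  3.77707460e-05,  3.35751055e-01]), 'force': array([ 0.44049924, -0.17581839,  0.6578866 ]), 'torque': array([-0.03187053,  0.01725864,  0.01672413]), 'width': 85.57295205158007}
scene {'fx': 524.0934515109976, 'fy': 524.0934515109976, 'cx': 328.6797766090318, 'cy': 246.60255966392637, 'pose': array([[ 3.17232757e-01, -7.38037246e-01,  5.95537070e-01,
         1.26512000e+03],
       [ 9.48198411e-01,  2.35700230e-01, -2.12991019e-01,
        -2.70427553e+02],
       [ 1.68270805e-02,  6.32255032e-01,  7.74577578e-01,
         9.56631875e+02],
       [ 0.00000000e+00,  0.00000000
[... 281 characters left out ...]
.53972866e-01,  7.53922271e-01,
         8.43061622e+02],
       [-2.18066101e-02,  7.56120716e-01,  6.54068753e-01,
         7.15525374e+02],
       [ 0.00000000e+00,  0.00000000e+00,  0.00000000e+00,
         1.00000000e+00]])}
wrist {'fx': 354.4192395243092, 'fy': 354.4192395243092, 'cx': 314.26674387729105, 'cy': 237.89921217370534, 'tool_from_camera': array([[ 7.68388713e-04,  9.51179703e-01,  3.08636651e-01,
         7.82427357e+01],
       [ 9.99999606e-01, -8.68185247e-04,  1.86017358e-04,
         2.74532799e-01],
       [ 4.44889723e-04,  3.08636387e-01, -9.51179995e-01,
        -1.43954403e+02],
       [ 0.00000000e+00,  0.00000000e+00,  0.00000000e+00,
         1.00000000e+00]])}
```

View pics/scene0.png

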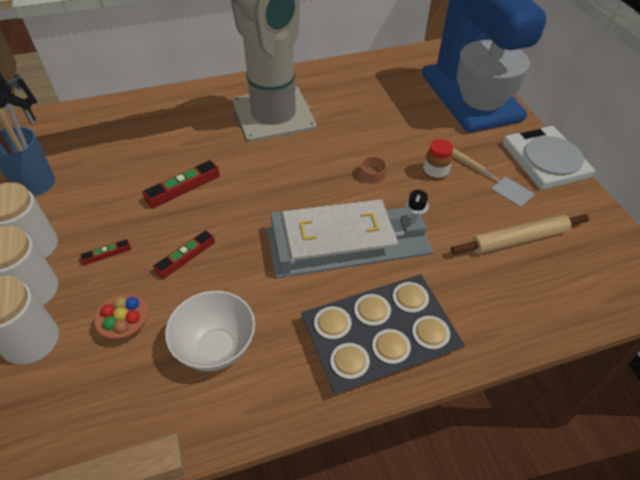

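View pics/side0.png

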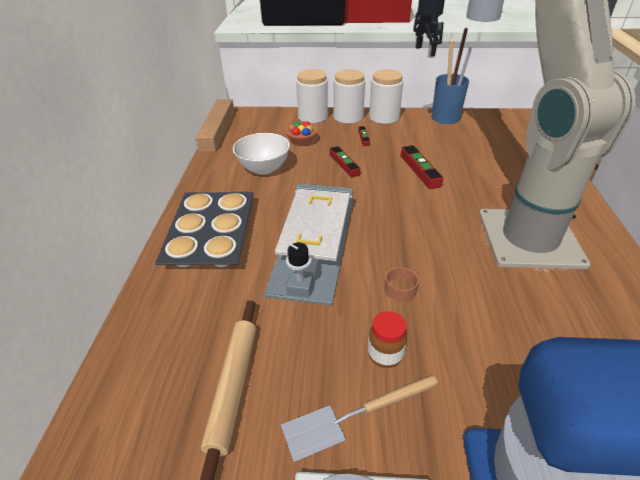

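The scene shows three levels: large at (181,184), middle at (184,254) and small at (105,251). The nest's yellow brackets are at (307,229) and (371,221), and the knob is at (418,198). The side view shows the same things, with the knob at (298,253) and the nest at (315,220).

```bash
cat > m.py <<'E'
from h import *
im=cv2.imread('pics/scene0.png'); hsv=cv2.cvtColor(im,cv2.COLOR_BGR2HSV)
def tri(p,q):
    A=[];b=[]
    for n,uv in(('scene',p),('side',q)):
        c,T=cam(n); d=T[:3,:3]@np.array([(uv[0]-c['cx'])/c['fx'],-(uv[1]-c['cy'])/c['fy'],-1]); d/=np.linalg.norm(d)
        P=np.eye(3)-np.outer(d,d); A.append(P); b.append(P@T[:3,3])
    x=np.linalg.solve(A[0]+A[1],b[0]+b[1]); return x,[np.linalg.norm(A[i]@x-b[i]) for i in(0,1)]
if __name__=='__main__':
    for n in('scene','side'):
        im=cv2.imread(f'pics/{n}0.png'); hsv=cv2.cvtColor(im,cv2.COLOR_BGR2HSV)
        red=((hsv[...,0]<8)|(hsv[...,0]>172))&(hsv[...,1]>150)&(hsv[...,2]>50)
        grn=(hsv[...,0]>45)&(hsv[...,0]<85)&(hsv[...,1]>90)&(hsv[...,2]>40)
        yel=(hsv[...,0]>20)&(hsv[...,0]<33)&(hsv[...,1]>140)&(hsv[...,2]>120)
        blk=(hsv[...,2]<30)
        for nm,m,z in(('red',red,20),('grn',grn,26),('yel',yel,65),('blk',blk,120)):
            k=cv2.morphologyEx(m.astype('uint8'),cv2.MORPH_CLOSE,np.ones((3,3)))
            N,L,S,C=cv2.connectedComponentsWithStats(k)
            for i in range(1,N):
                if S[i,4]<15 : continue
                w=ray(n,C[i],z)
                if not(250<w[0]<1000 and abs(w[1])<650): continue
                print(n,nm,S[i],C[i].round(1),w.round(0))
E
python3 m.py
```

```text
scene red [430 139  23  19 374] [440.8 148. ] [307. 391.  20.]
scene red [153 236  62  43 556] [184.1 258.1] [ 477. -334.   20.]
scene red [ 81 240  50  25 320] [106.2 253.9] [ 412. -499.   20.]
scene red [100 304  15  13 153] [106.5 309.9] [ 566. -508.   20.]
scene red [126 310  15  14 165] [132.6 316.6] [ 599. -458.   20.]
scene grn [185 241  12   9  60] [190.8 244.7] [ 448. -313.   26.]
scene grn [107 245   8   5  30] [110.6 246.8] [ 399. -487.   26.]
scene grn [ 94 249   8   5  29] [ 97.5 251.1] [ 404. -515.   26.]
scene grn [170 250  15  10  73] [176.3 254.8] [ 468. -349.   26.]
scene grn [103 317  13  13 120] [108.8 322.7] [ 603. -504.   26.]
scene yel [363 213  15  18  53] [372.1 221.8] [540.  93.  65.]
scene yel [301 221  14  18  52] [305.4 230.2] [518. -60.  65.]
scene yel [114 307  13  13 129] [120.  312.5] [ 613. -471.   65.]
scene blk [523 130  20   8  80] [532.4 133.5] [429. 567. 120.]
scene blk [199 162  15   9  69] [205.8 166.4] [ 304. -238.  120.]
scene blk [147 186  17  10  80] [154.3 190.5] [ 349. -361.  120.]
scene blk [410 191  17  19 195] [417.5 200.3] [556. 191.
[... 335 characters left out ...]
side red [358 127  12  19  68] [363.2 138.8] [ 399. -459.   20.]
side red [329 148  32  30 251] [344.1 164.6] [ 459. -297.   20.]
side red [372 311  35  32 889] [388.7 326.3] [364. 301.  20.]
side grn [294 122   6   5  23] [296.4 123.7] [ 627. -551.   26.]
side grn [361 130   6   7  22] [363.7 133.1] [ 397. -486.   26.]
side grn [337 152   8   6  24] [340.6 153.9] [ 471. -349.   26.]
side grn [343 158   9   5  27] [347. 160.] [ 451. -314.   26.]
side yel [297 125   8   6  25] [300.5 126.9] [ 602. -449.   65.]
side yel [310 196  21   9  63] [320.1 198.8] [517. -58.  65.]
side yel [297 234  24  11  83] [308.3 240.7] [535. 104.  65.]
side blk [289 250  19  16 179] [298.5 259.2] [544. 223. 120.]
```

```bash
python3 - <<'E'
import cv2,numpy as np
a=cv2.imread('pics/scene0.png')[180:280,140:440]; b=cv2.imread('pics/side0.png')[140:310,260:460]
a=cv2.resize(a,None,fx=2.6,fy=2.6); b=cv2.resize(b,None,fx=1.9,fy=1.9)
o=np.zeros((600,790,3),'uint8'); o[:260,:780]=a; o[265:265+b.shape[0],:b.shape[1]]=b; cv2.imwrite('pics/c1.png',o)
E
```

```text
(no output)
```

View pics/c1.png

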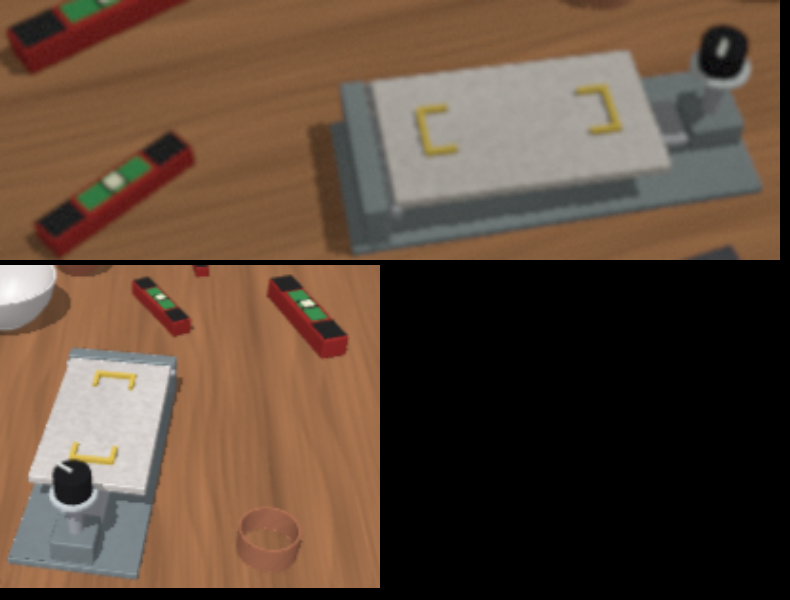

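```bash
cat >> h.py <<'E'
def inc(p,yaw,st=None):
    """increments (cm, deg) from the present pose to p with tool down at yaw deg"""
    st=st or ctrl.read_state(); r=R.from_euler('xyz',st['tool_rot'])
    d=r.inv().apply(np.array(p)-st['eef_pos'])/10
    w=(r.inv()*R.from_euler('xyz',[np.pi,0,np.radians(yaw)])).as_rotvec(degrees=True)
    print('inc',d.round(2),w.round(1),'rows',max(np.linalg.norm(d)/5,np.linalg.norm(w)/8.59).round(1))
E
python3 - <<'E'
from h import *; from m import tri
for n,p,q in(('lvl',(183.5,249.7),(343.8,157)),('y1',(305.4,230.2),(320.1,198.8)),('y2',(372.1,221.8),(308.3,240.7)),('knob',(417.5,200.3),(298.5,258))):
    print(n,tri(p,q))
for p in((202.8,236.9),(161.9,264.5)): print(ray('scene',p,26))
inc([459,-331,200],119)
E
```

```text
lvl (array([ 459.95881811, -330.6833373 ,   26.93919498]), [np.float64(0.9218706396272515), np.float64(0.921870639627173)])
y1 (array([517.40631663, -59.67323944,  63.54277134]), [np.float64(0.17513318963158256), np.float64(0.17513318963162935)])
y2 (array([535.46568877,  95.71780599,  58.07065906]), [np.float64(0.6820593384776407), np.float64(0.6820593384777058)])
knob (array([544.6812293 , 200.16623283, 103.84829397]), [np.float64(2.3583431150455842), np.float64(2.3583431150455487)])
[ 433.4095524  -283.03459312   26.        ]
[ 485.70515809 -382.81843942   26.        ]
inc [ 32.42 -18.57   3.09] [ -0.1  -0.1 -99.8] rows 11.6
```

Call:
move_arm(increments=[[8,-4.6,0.8,0,0,-8.5],[16,-9.2,1.6,0,0,-17],[24,-14,2.4,0,0,-25.5],[30,-17,3,0,0,-34],[32.4,-18.6,3.1,0,0,-42.5],[32.4,-18.6,3.1,0,0,-51],[32.4,-18.6,3.1,0,0,-59.5],[32.4,-18.6,3.1,0,0,-68],[32.4,-18.6,3.1,0,0,-76.5],[32.4,-18.6,3.1,0,0,-85],[32.4,-18.6,3.1,0,0,-93.5],[32.4,-18.6,3.1,0,0,-98.4],[32.4,-18.6,3.1,0,0,-98.4],[32.4,-18.6,3.1,0,0,-98.4]], grip=1)

```text
clock: 1.55
eef_pos: [458.6, -331.4, 200.1]
tool_rot: [-3.141, -0.0, 2.051]
force: [0.9, -0.5, 0.5]
width: 85.8
```

```bash
python3 - <<'E'
from h import *
s=ctrl.read_state(); print(s['clock'],s['eef_pos'],s['tool_rot'],s['qpos'].round(2))
im=snap('wrist','w1')[:,:,::-1].copy()
hsv=cv2.cvtColor(im,cv2.COLOR_BGR2HSV)
red=((hsv[...,0]<8)|(hsv[...,0]>172))&(hsv[...,1]>150)&(hsv[...,2]>50)
k=cv2.morphologyEx(red.astype('uint8'),cv2.MORPH_CLOSE,np.ones((25,25)))
N,L,S,C=cv2.connectedComponentsWithStats(k)
for i in range(1,N):
    if S[i,4]<400: continue
    c=cv2.findContours((L==i).astype('uint8'),0,2)[0][0]
    b=cv2.boxPoints(cv2.minAreaRect(c)); w=np.array([ray('wrist',p,20,s) for p in b]); print(S[i],C[i],w.round(0).tolist(),w.mean(0))
E
```

```text
1.55 [ 458.62237792 -331.40830499  200.1394858 ] [-3.14145011e+00 -3.52970953e-04  2.05079137e+00] [ 0.86  0.58 -0.44  1.78  0.31  0.85  0.76]
[  48    0   78  179 5956] [101.84788449  83.60275353] [[192.0, -277.0, 20.0], [243.0, -249.0, 20.0], [292.0, -382.0, 20.0], [233.0, -415.0, 20.0]] [ 239.95726497 -330.85080685   20.        ]
[ 298  126   37  159 3454] [317.08106543 206.58251303] [[410.0, -270.0, 20.0], [438.0, -256.0, 20.0], [510.0, -389.0, 20.0], [478.0, -405.0, 20.0]] [ 458.80949598 -330.14019196   20.        ]
[179 271  36  46 826] [197.34987893 289.3401937 ] [[384.0, -495.0, 20.0], [377.0, -440.0, 20.0], [401.0, -436.0, 20.0], [409.0, -491.0, 20.0]] [ 392.54620146 -465.44641541   20.        ]
[ 337  351   79   67 2187] [375.99451303 382.42341107] [[545.0, -476.0, 20.0], [607.0, -414.0, 20.0], [665.0, -474.0, 20.0], [600.0, -541.0, 20.0]] [ 603.9963218 -476.1691387   20.       ]
```

View pics/w1.png

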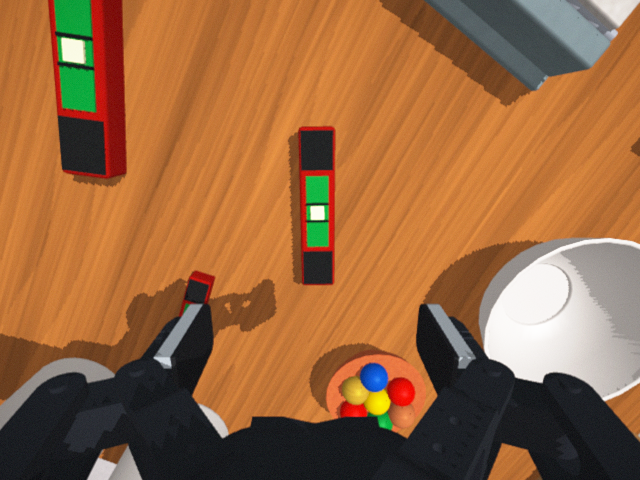

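The wrist view shows the middle level at (317,206), parallel to the tool and centred between the open fingers. Its measured length is 151 mm, which matches. I'll go down and grip.

Call:
move_arm(increments=[[0,0,5,0,0,0.5],[0,0,10,0,0,0.5],[0,0,14,0,0,0.5],[0,0,17.5,0,0,0.5],[0,0,19.5,0,0,0.5],[0,0,19.5,0,0,0.5],[0,0,19.5,0,0,0.5]])

```text
clock: 2.3
eef_pos: [459.2, -331.3, 5.6]
tool_rot: [-3.142, 0.0, 2.044]
force: [0.4, -0.0, -0.1]
width: 85.3
```

Call:
move_arm(increments=[[0,0,0,0,0,0],[0,0,0,0,0,0],[0,0,0,0,0,0],[0,0,0,0,0,0],[0,0,0,0,0,0],[0,0,0,0,0,0],[0,0,0,0,0,0],[0,0,0,0,0,0]], grip=-1)

```text
clock: 3.1
eef_pos: [459.8, -331.7, 6.6]
tool_rot: [3.14, 0.002, 2.044]
force: [-0.4, 1.5, 7.3]
width: 30.6
```

Call:
move_arm(increments=[[0,0,-3,0,0,0],[0,0,-8,0,0,0],[0,0,-13,0,0,0],[0,0,-17,0,0,0],[0,0,-19,0,0,0],[0,0,-19,0,0,0]])

```text
clock: 3.7
eef_pos: [460.5, -332.4, 198.7]
tool_rot: [3.139, 0.006, 2.044]
force: [0.4, 0.5, -1.7]
width: 30.5
```

```bash
python3 - <<'E'
from h import *
inc([526.5,-20,220],83.4)
print(ctrl.read_state()['width'])
E
```

```text
inc [24.79 20.12 -2.22] [ 0.3  0.3 33.7] rows 6.4
30.482447058741204
```

Call:
move_arm(increments=[[4.5,3,-0.3,0,0,5.5],[9,6,-0.3,0,0,11],[13.5,9,-0.3,0,0,17],[18,12,-0.3,0,0,22],[22,15,-0.3,0,0,28],[25.5,18,-0.3,0,0,33.5],[28.2,18.4,-0.3,0,0,33.5],[28.2,18.4,-0.3,0,0,33.5],[28.2,18.4,-0.3,0,0,33.5]])

```text
clock: 4.6
eef_pos: [492.8, 4.2, 197.1]
tool_rot: [-3.139, 0.001, 1.463]
force: [0.4, -0.6, -1.9]
width: 30.8
```

```bash
python3 - <<'E'
from h import *
s=ctrl.read_state(); print(s['clock'],s['eef_pos'],s['tool_rot'],s['qpos'].round(2))
inc([526.4,18,200],83.4,s)
im=snap('wrist','w2'); hsv=cv2.cvtColor(im,cv2.COLOR_RGB2HSV)
yel=((hsv[...,0]>20)&(hsv[...,0]<33)&(hsv[...,1]>140)&(hsv[...,2]>120)).astype('uint8')
N,L,S,C=cv2.connectedComponentsWithStats(yel)
for i in range(1,N):
    if S[i,4]>40: print(S[i],C[i],ray('wrist',C[i],60,s))
E
```

```text
4.6 [492.76682256   4.2131409  197.07757118] [-3.13889414e+00  8.59654035e-04  1.46266735e+00] [ 0.14  0.47 -0.29  1.98  0.2   0.73 -0.38]
inc [ 1.73  3.19 -0.3 ] [-0.2  0.   0.4] rows 0.7
[599  15  41  48 352] [628.61647727  41.01136364] [726.18150771 113.19692743  60.        ]
[ 322   83   76   42 1225] [360.0644898   96.52081633] [535.69955294  97.15273058  60.        ]
[ 589  137   51   55 1167] [621.89117395 167.85689803] [735.51103129  23.39909515  60.        ]
[ 581  239   59   50 1724] [615.34860789 265.86136891] [743.10190103 -60.50785684  60.        ]
[367 270  17  33 305] [377.69836066 287.87868852] [540.50953615 -59.78278478  60.        ]
```

View pics/w2.png

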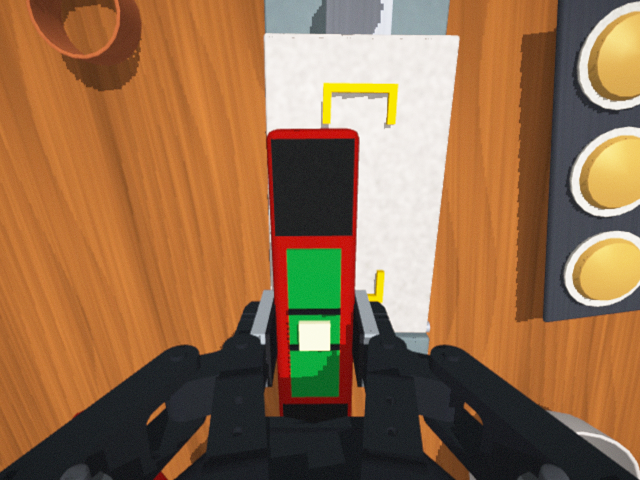

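```bash
python3 - <<'E'
from h import *
s=ctrl.read_state(); 
z=s['eef_pos'][2]
for dz in(17,20,23): 
  w=ray('wrist',(314,329.5),z+dz,s); print(w, w-s['eef_pos'])
im=cv2.imread('pics/w2.png'); hsv=cv2.cvtColor(im,cv2.COLOR_BGR2HSV)
# level far end top edge and pad end for pitch check: project expectation
r=R.from_euler('xyz',s['tool_rot'])
for x in(38,72,75): print(x,[np.round(proj('wrist',s['eef_pos']+r.apply([x,y,-20]),s),1).tolist() for y in(-16,16)])
E
```

```text
[492.06109739   0.6164244  214.22187796] [-0.95904831 -2.09381652 17.        ]
[492.28156734   2.51628834 217.22187796] [-0.73857836 -0.19395259 20.        ]
[492.5020373    4.41615228 220.22187796] [-0.51810841  1.70591135 23.        ]
38 [[272.6, 238.7], [359.6, 238.8]]
72 [[269.1, 143.2], [363.6, 143.3]]
75 [[268.7, 134.0], [364.0, 134.1]]
```

Call:
move_arm(increments=[[1.7,3.2,-0.3,0,0,0.5],[1.7,3.2,0,0,0,0.5],[1.7,3.2,4,0,0,0.5],[1.7,3.2,8,0,0,0.5],[1.7,3.2,11,0,0,0.5],[1.7,3.2,12,0,0,0.5],[1.7,3.2,12,0,0,0.5],[1.7,3.2,12,0,0,0.5]])

```text
clock: 5.45
eef_pos: [528.5, 16.2, 79.2]
tool_rot: [3.14, -0.0, 1.45]
force: [0.1, 0.7, -1.3]
width: 30.8
```

```bash
python3 - <<'E'
from h import *
s=ctrl.read_state(); print(s['eef_pos'],s['tool_rot'],s['force'])
im=snap('wrist','w3'); im2=snap('scene','s3'); im3=snap('side','d3')
hsv=cv2.cvtColor(im,cv2.COLOR_RGB2HSV)
yel=((hsv[...,0]>20)&(hsv[...,0]<33)&(hsv[...,1]>140)&(hsv[...,2]>120)).astype('uint8')
N,L,S,C=cv2.connectedComponentsWithStats(yel)
for i in range(1,N):
    if S[i,4]>40: print(S[i],C[i],ray('wrist',C[i],60,s))
o=np.zeros((600,800,3),'uint8'); o[:300,:400]=cv2.resize(im,(400,300)); o[:300,400:800]=cv2.resize(im2[170:290,270:430],(400,300)); o[300:,:400]=cv2.resize(im3[170:290,240:400],(400,300))
cv2.imwrite('pics/c3.png',o[:,:,::-1])
E
```

```text
[528.53354211  16.20711647  79.1554691 ] [ 3.13997583e+00 -1.39317396e-04  1.44975799e+00] [ 0.101299    0.69992757 -1.31318139]
[ 244   94  129   69 3474] [306.69170984 116.09124928] [534.41169544  97.47267879  60.        ]
[352 381   9  35 272] [355.62132353 398.91544118] [542.76874226 -56.41582797  60.        ]
[264 388  15  28 220] [268.71363636 402.29090909] [493.45818905 -52.77830961  60.        ]
```

View pics/c3.png

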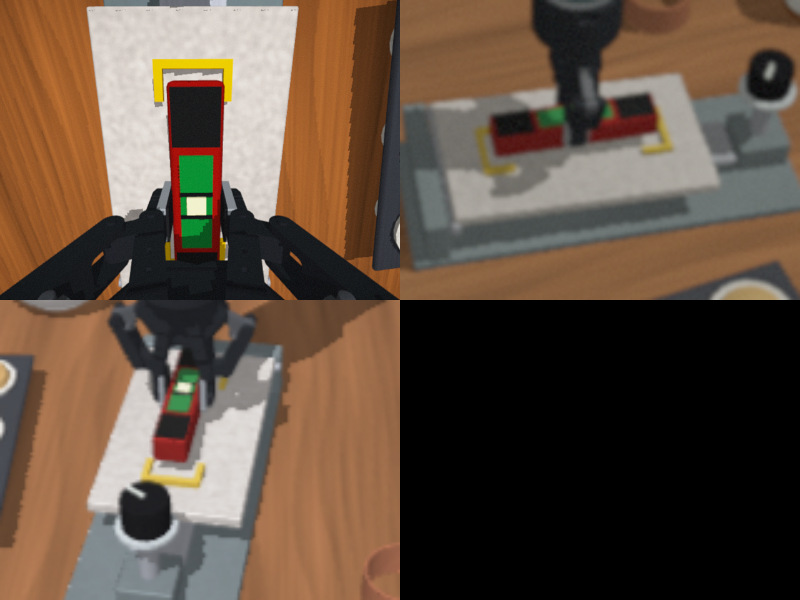

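The level is held flat 15 mm above the nest and is off by about (−1.5, +3) mm. I'll correct that and lower it.

Call:
move_arm(increments=[[0.28,-0.17,0,0,0,-0.6],[0.28,-0.17,0,0,0,-0.6],[0.28,-0.17,0.4,0,0,-0.6],[0.28,-0.17,0.8,0,0,-0.6],[0.28,-0.17,1.1,0,0,-0.6],[0.28,-0.17,1.1,0,0,-0.6]])

```text
clock: 6.2
eef_pos: [526.1, 19.9, 67.0]
tool_rot: [-3.141, 0.0, 1.462]
force: [-1.0, 0.2, 0.3]
width: 30.5
```

Call:
move_arm(increments=[[0,0,0.2,0,0,0],[0,0,0.2,0,0,0],[0,0,0.2,0,0,0]])

```text
clock: 6.5
eef_pos: [526.4, 20.2, 65.8]
tool_rot: [3.141, -0.0, 1.462]
force: [-1.5, 1.0, 5.3]
width: 30.7
```

Call:
move_arm(increments=[[0,0,0.2,0,0,0],[0,0,0.2,0,0,0],[0,0,0.2,0,0,0]])

```text
clock: 6.8
eef_pos: [526.7, 20.5, 64.2]
tool_rot: [3.141, -0.001, 1.462]
force: [-2.1, 2.1, 8.5]
width: 31.1
```

Call:
move_arm(increments=[[0,0,0,0,0,0],[0,0,0,0,0,0],[0,0,0,0,0,0],[0,0,0,0,0,0],[0,0,0,0,0,0]], grip=0.4)

```text
clock: 7.3
eef_pos: [526.3, 19.8, 63.2]
tool_rot: [-3.141, 0.0, 1.461]
force: [-0.8, -0.4, -0.5]
width: 59.9
```

Call:
move_arm(increments=[[0,0,-2,0,0,0],[0,0,-6,0,0,0],[-2,0,-11,0,0,0],[-4,0,-13,0,0,0],[-5,0,-13,0,0,0],[-5,0,-13,0,0,0],[-5,0,-13,0,0,0],[-5,0,-13,0,0,0]], grip=1)

```text
clock: 8.1
eef_pos: [520.0, -28.6, 192.0]
tool_rot: [-3.139, -0.001, 1.463]
force: [-1.2, 0.2, -0.4]
width: 85.5
```

```bash
python3 - <<'E'
from h import *
s=ctrl.read_state(); print(s['clock'],s['eef_pos'],s['tool_rot'],s['force'])
im=snap('wrist','w4'); im3=snap('side','d4')
hsv=cv2.cvtColor(im,cv2.COLOR_RGB2HSV)
yel=((hsv[...,0]>20)&(hsv[...,0]<33)&(hsv[...,1]>140)&(hsv[...,2]>120)).astype('uint8')
N,L,S,C=cv2.connectedComponentsWithStats(yel)
for i in range(1,N):
    if S[i,4]>40: print(S[i],C[i],ray('wrist',C[i],60,s))
cr=im[60:380,180:460]
o=np.zeros((600,800,3),'uint8'); o[:600,:525]=cv2.resize(cr,(525,600),interpolation=cv2.INTER_CUBIC); o[:300,530:800]=cv2.resize(im3[170:310,250:376],(270,300))
cv2.imwrite('pics/c4.png',o[:,:,::-1])
E
```

```text
8.1 [520.0494835  -28.5586852  191.98341186] [-3.13895661e+00 -6.43507816e-04  1.46310937e+00] [-1.23633477  0.19944961 -0.41265293]
[ 279   35   79   46 1424] [317.46558989  50.16924157] [534.79991167  97.62765939  60.        ]
[573 100  56  39 520] [603.65576923 116.72307692] [739.45758399  31.39192462  60.        ]
[563 211  58  33 879] [595.09442548 227.44141069] [744.66233245 -54.39457598  60.        ]
[282 239  68  35 949] [315.05795574 261.55216017] [516.30571901 -59.94808143  60.        ]
```

View pics/c4.png

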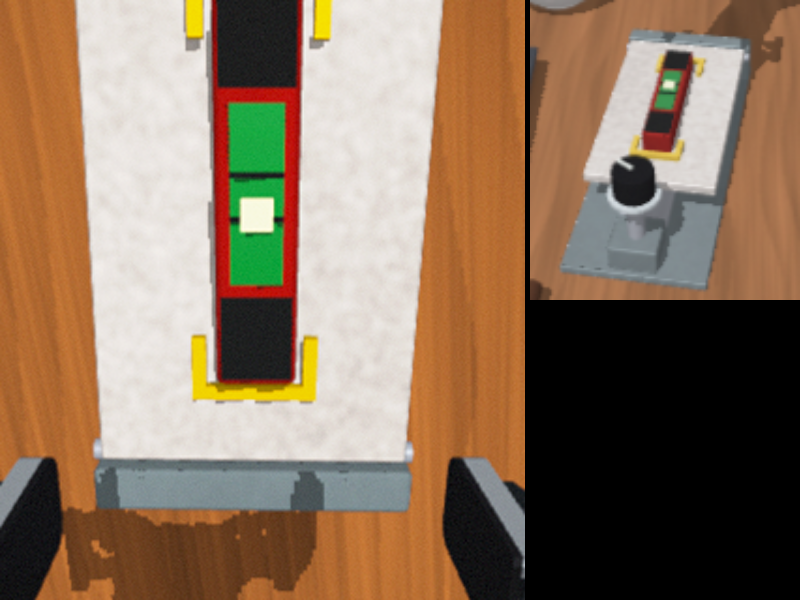

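The level lies in the nest with all four rib corners clear of it. The bubble (row 215) is about 6 mm towards the hinge from the mark midpoint (row 197). With the deck pressed that makes about −45 mrad, so the knob needs about 2.5 rad clockwise.

```bash
python3 - <<'E'
from h import *
inc([545,190,200],170); print(ctrl.read_state()['qpos'].round(2))
E
```

```text
inc [22.    0.11 -0.76] [ -0.1  -0.1 -86.2] rows 10.0
[ 0.21  0.51 -0.3   1.91  0.21  0.75 -0.32]
```

Call:
move_arm(increments=[[2.5,0,-0.8,0,0,-8.5],[6,0,-0.8,0,0,-17],[10,0,-0.8,0,0,-25.5],[14,0,-0.8,0,0,-34],[18,0,-0.8,0,0,-42.5],[21,0.1,-0.8,0,0,-51],[22,0.1,-0.8,0,0,-59.5],[22,0.1,-0.8,0,0,-68],[22,0.1,-0.8,0,0,-76.5],[22,0.1,-0.8,0,0,-85],[22,0.1,-0.8,0,0,-86.2],[22,0.1,-0.8,0,0,-86.2],[22,0.1,-0.8,0,0,-86.2]])

```text
clock: 9.5
eef_pos: [545.7, 188.9, 201.1]
tool_rot: [-3.141, -0.0, 2.964]
force: [-0.4, -0.4, -0.1]
width: 85.7
```

```bash
python3 - <<'E'
from h import *
s=ctrl.read_state(); print(s['clock'],s['eef_pos'],s['tool_rot'],s['qpos'].round(2))
im=snap('wrist','w5'); g=im.max(2)
print([np.round(proj('wrist',p,s)) for p in([545,190,126],[545,190,96])])
m=(g<45).astype('uint8'); N,L,S,C=cv2.connectedComponentsWithStats(m)
for i in range(1,N):
    if 600<S[i,4]: print(S[i],C[i],ray('wrist',C[i],120,s))
E
```

```text
9.5 [545.67333021 188.90950414 201.07504266] [-3.14147271e+00 -3.53254991e-04  2.96380651e+00] [ 0.06  0.65 -0.71  1.75  0.5   0.94  0.54]
[array([317., 249.]), array([316., 236.])]
[ 299  211   61   68 3001] [328.90803066 243.6047984 ] [544.52648065 198.54531488 120.        ]
[ 144  222   49   36 1427] [168.77084793 239.64260687] [522.90633567  93.63262758 120.        ]
[   0  233   53   36 1436] [ 26.42688022 250.25      ] [513.23402989  -3.19156829 120.        ]
[    0   305   640   175 54571] [315.63689505 424.97507834] [694.85700265 162.79349431 120.        ]
```

View pics/w5.png

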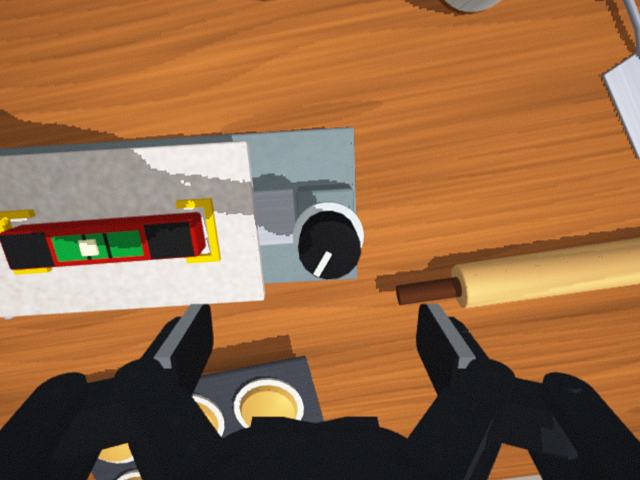

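The knob top is centred at about (330,247), roughly 9 mm from the TCP towards +y. The level is seated, with the bubble still on the hinge side.

```bash
cat >> h.py <<'E'
def bubble(im,p0,p1,n=400,half=4):
    """profile along p0->p1 (vial axis, px): prints mark & bubble positions"""
    p0,p1=np.array(p0,float),np.array(p1,float); t=np.linspace(0,1,n); d=p1-p0; nn=np.array([-d[1],d[0]])/np.linalg.norm(d)
    P=[cv2.remap(im.astype('float32'),*[(p0[k]+t*d[k]+o*nn[k]).astype('float32')[None] for k in(0,1)],cv2.INTER_LINEAR)[0] for o in range(-half,half+1)]
    return t*np.linalg.norm(d),np.mean(P,0)
E
python3 - <<'E'
from h import *
for f,a,b,h in(('w4',(317,172),(317,213),10),('w5',(55,248),(145,243),6)):
    im=cv2.imread(f'pics/{f}.png')[:,:,::-1]
    t,p=bubble(im,a,b,n=42 if f=='w4' else 91,half=h); print(f); print([(round(x),*map(int,q)) for x,q in zip(t,p)])
c=ctrl.read_state()
print(ray('wrist',(330,247),126,c))
E
```

```text
w4
[(0, 218, 235, 199), (1, 218, 236, 198), (2, 218, 235, 199), (3, 217, 228, 196), (4, 216, 217, 192), (5, 216, 215, 192), (6, 216, 221, 193), (7, 216, 229, 195), (8, 215, 233, 197), (9, 217, 235, 198), (10, 218, 236, 197), (11, 177, 211, 149), (12, 62, 141, 70), (13, 15, 139, 50), (14, 16, 158, 58), (15, 17, 163, 61), (16, 19, 164, 62), (17, 19, 163, 61), (18, 17, 163, 61), (19, 16, 162, 60), (20, 18, 164, 61), (21, 15, 163, 61), (22, 16, 163, 61), (23, 16, 163, 60), (24, 14, 163, 59), (25, 16, 163, 60), (26, 14, 163, 59), (27, 12, 163, 59), (28, 13, 163, 59), (29, 13, 163, 59), (30, 11, 163, 58), (31, 13, 163, 57), (32, 12, 162, 57), (33, 12, 163, 57), (34, 15, 163, 58), (35, 13, 162, 57), (36, 14, 162, 57), (37, 13, 162, 58), (38, 14, 162, 59), (39, 52, 141, 52), (40, 124, 80, 30), (41, 168, 22, 13)]
w5
[(0, 52, 144, 52), (1, 20, 163, 58), (2, 12, 166, 59), (3, 12, 166, 60), (4, 13, 166, 59), (5, 12, 166, 59), (6, 12, 166, 59), (7, 15, 167, 60), (8, 12, 166, 59), (9, 13, 167, 59), (10, 15, 167, 60), (11, 14, 166, 59), (12, 14, 166, 59), (13, 12, 165, 59), (14, 13, 166, 59), (15, 
[... 810 characters left out ...]
 12, 125, 46), (57, 12, 125, 46), (58, 12, 124, 45), (59, 14, 126, 46), (60, 13, 129, 47), (61, 13, 130, 47), (62, 14, 126, 46), (63, 13, 119, 44), (64, 11, 117, 43), (65, 12, 117, 43), (66, 10, 117, 42), (67, 14, 118, 44), (68, 12, 117, 43), (69, 12, 116, 42), (70, 14, 117, 44), (71, 14, 116, 43), (72, 13, 116, 42), (73, 12, 115, 43), (74, 13, 117, 43), (75, 13, 120, 44), (76, 12, 120, 45), (77, 13, 120, 44), (78, 13, 120, 44), (79, 13, 119, 44), (80, 11, 118, 43), (81, 13, 118, 42), (82, 14, 119, 44), (83, 12, 118, 44), (84, 16, 117, 44), (85, 35, 109, 40), (86, 84, 80, 31), (87, 135, 39, 19), (88, 156, 18, 13), (89, 159, 18, 15), (90, 164, 17, 12)]
[545.00690426 198.90807568 126.        ]
```

Call:
move_arm(increments=[[0.24,0.97,1,0,0,0],[0.24,0.97,4,0,0,0],[0.24,0.97,8,0,0,0],[0.24,0.97,10,0,0,0],[0.24,0.97,10.3,0,0,0],[0.24,0.97,10.3,0,0,0],[0.24,0.97,10.3,0,0,0]])

```text
clock: 10.25
eef_pos: [545.8, 199.8, 99.4]
tool_rot: [3.14, 0.002, 2.966]
force: [0.7, 0.3, 0.2]
width: 85.2
```

Call:
move_arm(increments=[[0,0,0,0,0,0],[0,0,0,0,0,0],[0,0,0,0,0,0],[0,0,0,0,0,0],[0,0,0,0,0,0],[0,0,0,0,0,0]], grip=-1)

```text
clock: 10.85
eef_pos: [545.6, 199.0, 99.4]
tool_rot: [3.141, 0.001, 2.966]
force: [-1.6, -0.3, 5.9]
width: 40.3
```

Call:
move_arm(increments=[[0,0,0,0,0,8],[0,0,0,0,0,16],[0,0,0,0,0,24],[0,0,0,0,0,32],[0,0,0,0,0,40],[0,0,0,0,0,48],[0,0,0,0,0,56],[0,0,0,0,0,64],[0,0,0,0,0,72],[0,0,0,0,0,80],[0,0,0,0,0,88],[0,0,0,0,0,96],[0,0,0,0,0,104],[0,0,0,0,0,112],[0,0,0,0,0,120],[0,0,0,0,0,126],[0,0,0,0,0,126],[0,0,0,0,0,126],[0,0,0,0,0,126]])

```text
clock: 12.75
eef_pos: [549.5, 200.2, 99.5]
tool_rot: [3.138, -0.009, 0.766]
force: [7.7, 0.9, -3.2]
width: 40.2
```

```bash
python3 - <<'E'
from h import *
s=ctrl.read_state(); print(s['clock'],s['eef_pos'],s['tool_rot'],s['qpos'].round(2),s['torque'],s['force'],s['width'])
E
```

```text
12.75 [549.5338695  200.17677291  99.4526739 ] [ 3.13788258 -0.00873466  0.76637929] [-0.39  0.7  -0.01  1.83  0.01  0.6  -1.21] [ 0.30815592 -1.44019899 -0.14752176] [ 7.66092018  0.94828272 -3.15181373] 40.17047225431616
```

Call:
move_arm(increments=[[0,0,0,0,0,0],[0,0,0,0,0,0],[0,0,0,0,0,0],[0,0,0,0,0,0],[0,0,-4,0,0,0],[0,0,-8,0,0,0],[0,0,-8,0,0,0]], grip=0.6)

```text
clock: 13.45
eef_pos: [548.4, 200.1, 183.4]
tool_rot: [3.138, -0.009, 0.767]
force: [0.7, 0.6, -0.5]
width: 68.3
```

```bash
python3 - <<'E'
from h import *
s=ctrl.read_state(); inc([532.4,74,130],173.8,s)
E
```

```text
inc [-9.95  7.95  5.28] [   0.7   -0.  -129.9] rows 15.1
```

Call:
move_arm(increments=[[-2,1.6,0,0,0,-8.5],[-4,3.2,0,0,0,-17],[-6,4.8,0,0,0,-25.5],[-8,6.4,0,0,0,-34],[-9.95,7.95,0,0,0,-42.5],[-9.95,7.95,1,0,0,-51],[-9.95,7.95,2,0,0,-59.5],[-9.95,7.95,3,0,0,-68],[-9.95,7.95,4,0,0,-76.5],[-9.95,7.95,5,0,0,-85],[-9.95,7.95,5.3,0,0,-93.5],[-9.95,7.95,5.3,0,0,-102],[-9.95,7.95,5.3,0,0,-110.5],[-9.95,7.95,5.3,0,0,-119],[-9.95,7.95,5.3,0,0,-127.5],[-9.95,7.95,5.3,0,0,-130],[-9.95,7.95,5.3,0,0,-130],[-9.95,7.95,5.3,0,0,-130]], grip=-1)

```text
clock: 15.25
eef_pos: [528.4, 72.3, 125.0]
tool_rot: [-3.142, -0.001, 3.034]
force: [-1.3, -0.1, -0.6]
width: 0.1
```

```bash
python3 - <<'E'
from h import *
s=ctrl.read_state(); print(s['clock'],s['eef_pos'],s['tool_rot'],s['qpos'].round(2))
im=snap('wrist','w6')
hsv=cv2.cvtColor(im,cv2.COLOR_RGB2HSV)
wh=((hsv[...,1]<50)&(hsv[...,2]>205)).astype('uint8')
inc([532.4,74,90],173.8,s)
E
```

```text
15.25 [528.37281683  72.33956306 125.01829303] [-3.14155781e+00 -6.27417195e-04  3.03442608e+00] [ 0.21  0.68 -0.62  1.93  0.59  0.72  0.7 ]
inc [-0.38  0.21  3.5 ] [-0.  -0.   0.1] rows 0.7
```

View pics/w6.png

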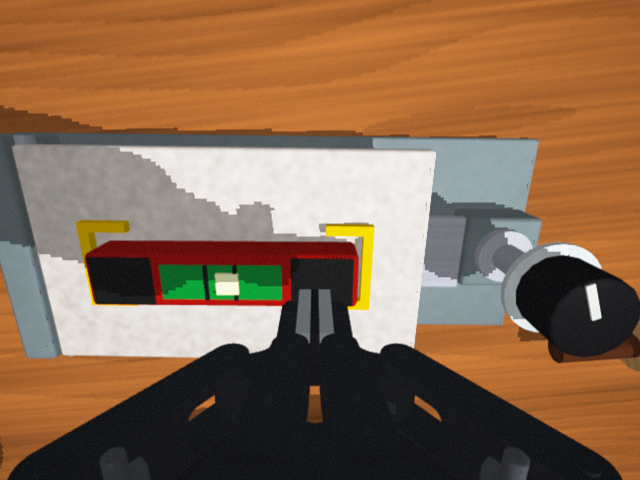

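The closed fingers hover beside the knob-end pad at (323,275). Undeflected, the bubble is about 3 mm to the knob side of centre (227 against 221). I'll press and read it again.

Call:
move_arm(increments=[[-0.4,0.2,0,0,0,0],[-0.4,0.2,1.5,0,0,0],[-0.4,0.2,3,0,0,0],[-0.4,0.2,3.3,0,0,0],[-0.4,0.2,3.3,0,0,0],[-0.4,0.2,3.3,0,0,0]])

```text
clock: 15.9
eef_pos: [533.3, 74.4, 92.8]
tool_rot: [3.141, 0.001, 3.036]
force: [-0.0, 0.2, 0.6]
width: -0.1
```

Call:
move_arm(increments=[[0,0,0.2,0,0,0],[0,0,0.4,0,0,0],[0,0,0.4,0,0,0],[0,0,0.4,0,0,0]])

```text
clock: 16.3
eef_pos: [533.5, 74.6, 88.8]
tool_rot: [3.141, 0.002, 3.036]
force: [1.0, 0.6, 3.8]
width: -0.4
```

Call:
move_arm(increments=[[0,0,0.2,0,0,0],[0,0,0.4,0,0,0],[0,0,0.4,0,0,0],[0,0,0.4,0,0,0]])

```text
clock: 16.7
eef_pos: [533.7, 75.1, 86.3]
tool_rot: [3.141, 0.003, 3.036]
force: [-3.1, 1.3, 17.9]
width: -0.5
```

Call:
move_arm(increments=[[0,0,0,0,0,0],[0,0,0,0,0,0],[0,0,0,0,0,0],[0,0,0,0,0,0],[0,0,0,0,0,0],[0,0,0,0,0,0]])

```text
clock: 17.3
eef_pos: [533.7, 75.1, 86.3]
tool_rot: [3.141, 0.003, 3.036]
force: [-3.4, 1.0, 18.8]
width: 0.1
```

```bash
cat >> h.py <<'E'
def meas(im):
    """wrist view along the level: bubble offset mm (+ = image right = knob end)"""
    b=im.astype(int); g=(b[...,1]>70)&(b[...,1]>1.8*b[...,0])&(b[...,1]>1.6*b[...,2])
    g[:, 300:]=0; w=(b.min(2)>120); 
    ys,xs=np.where(g); r0,r1,c0,c1=np.percentile(ys,2),np.percentile(ys,98),np.percentile(xs,1),np.percentile(xs,99)
    box=w[int(r0)+2:int(r1)-1,int(c0)+3:int(c1)-3]; N,L,S,C=cv2.connectedComponentsWithStats(box.astype('uint8'))
    i=1+np.argmax(S[1:,4]); bc=S[i,0]+S[i,2]/2-.5+int(c0)+3; print('vial',r0,r1,c0,c1,'bubble',S[i],C[i][0]+int(c0)+3)
    for rr in (range(int(r0)+2,int(r0)+6),range(int(r1)-4,int(r1)-0)):
        p=b[list(rr),int(c0)+3:int(c1)-2,1].mean(0); x=np.arange(len(p))+int(c0)+3; base=cv2.medianBlur(p.astype('float32')[None],5)
        d=np.clip(np.median(p)-15-p,0,None); n,l,s,c=cv2.connectedComponentsWithStats((d>10).astype('uint8')[None])
        print('marks',[(round(float((d*x)[l[0]==k].sum()/d[l[0]==k].sum()),1),int(s[k,4])) for k in range(1,n)])
E
python3 - <<'E'
from h import *
s=ctrl.read_state(); print(s['clock'],s['eef_pos'],s['force'])
meas(cv2.imread('pics/w6.png')[:,:,::-1])
im=snap('wrist','w7'); meas(im)
cv2.imwrite('pics/c7.png',cv2.resize(im[220:330,60:380],(800,275),interpolation=cv2.INTER_CUBIC)[:,:,::-1])
E
```

```text
17.3 [533.6596501   75.05410731  86.31546267] [-3.38709519  1.03479901 18.80974223]
vial 266.0 298.0 161.5 280.0 bubble [ 51   6  25  21 482] 226.5767634854772
marks [(204.2, 5), (234.0, 5)]
marks [(206.9, 5), (236.0, 5)]
vial 286.0 325.0 121.0 267.0 bubble [ 49   8  30  25 676] 187.8594674556213
marks [(173.3, 6), (210.2, 6)]
marks [(177.4, 6), (213.1, 5)]
```

View pics/c7.png

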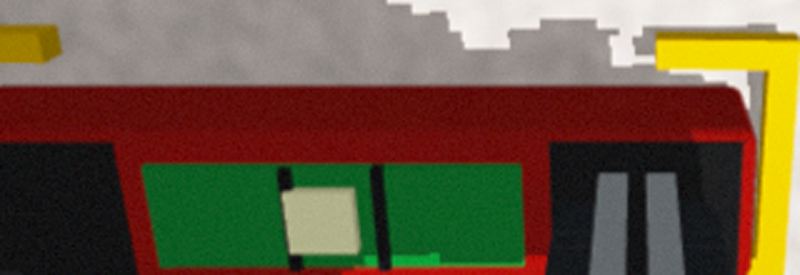

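Pressed with 18 N, the bubble (188) lies about 2 mm to the hinge side of the mark midpoint (193.3). About 0.45 rad more clockwise is needed.

Call:
move_arm(increments=[[0,0,-2,0,0,0],[0,0,-5,0,0,0],[0,0,-8,0,0,0],[0,0,-8,0,0,0]])

```text
clock: 17.75
eef_pos: [534.7, 74.3, 167.3]
tool_rot: [3.141, 0.005, 3.035]
force: [0.4, -0.0, 0.2]
width: -0.1
```

```bash
python3 - <<'E'
from h import *
s=ctrl.read_state(); print(s['eef_pos']); inc([549,199.5,168],140,s)
E
```

```text
[534.66312473  74.27208802 167.27740946]
inc [-0.1  12.6  -0.06] [ 0.1  0.3 33.9] rows 3.9
```

Call:
move_arm(increments=[[0,4,0,0,0,8],[0,8,0,0,0,16],[-0.1,11.5,0,0,0,24],[-0.1,12.6,0,0,0,32],[-0.1,12.6,0,0,0,34],[-0.1,12.6,0,0,0,34],[-0.1,12.6,0,0,0,34],[-0.1,12.6,0,0,0,34]], grip=1)

```text
clock: 18.55
eef_pos: [547.2, 197.3, 164.0]
tool_rot: [-3.14, 0.0, 2.442]
force: [-0.7, 0.1, 0.4]
width: 85.4
```

```bash
python3 - <<'E'
from h import *
s=ctrl.read_state(); print(s['eef_pos'],s['width']); inc([549,199.5,99],140,s)
E
```

```text
[547.1944288  197.32065004 163.97667192] 85.44740340851767
inc [0.   0.29 6.5 ] [-0.1  0.  -0.1] rows 1.3
```

Call:
move_arm(increments=[[0,0.25,0,0,0,0],[0,0.25,3,0,0,0],[0,0.25,5.5,0,0,0],[0,0.25,6.4,0,0,0],[0,0.25,6.4,0,0,0],[0,0.25,6.4,0,0,0]])

```text
clock: 19.15
eef_pos: [549.4, 201.5, 101.1]
tool_rot: [3.14, 0.0, 2.442]
force: [-0.0, -0.3, 0.5]
width: 85.5
```

Call:
move_arm(increments=[[0,0,0,0,0,0],[0,0,0,0,0,0],[0,0,0,0,0,0],[0,0,0,0,0,0],[0,0,0,0,0,0],[0,0,0,0,0,0]], grip=-1)

```text
clock: 19.75
eef_pos: [547.4, 199.0, 101.3]
tool_rot: [-3.137, 0.001, 2.442]
force: [-5.4, -3.9, 9.6]
width: 40.3
```

Call:
move_arm(increments=[[0,0,0,0,0,6],[0,0,0,0,0,12],[0,0,0,0,0,18],[0,0,0,0,0,24],[0,0,0,0,0,27],[0,0,0,0,0,27],[0,0,0,0,0,27],[0,0,0,0,0,27]])

```text
clock: 20.55
eef_pos: [547.7, 199.2, 101.3]
tool_rot: [-3.138, 0.002, 1.97]
force: [-3.4, -3.6, 9.3]
width: 40.1
```

Call:
move_arm(increments=[[0,0,0,0,0,0],[0,0,0,0,0,0],[0,0,0,0,0,0],[0,0,0,0,0,0],[0,0,-4,0,0,0],[0,0,-7,0,0,0],[0,0,-7,0,0,0]], grip=0.6)

```text
clock: 21.25
eef_pos: [551.5, 202.8, 174.3]
tool_rot: [3.133, -0.0, 1.971]
force: [0.5, -0.4, 0.1]
width: 68.3
```

```bash
python3 - <<'E'
from h import *
s=ctrl.read_state(); inc([532.4,74,130],173.8,s)
E
```

```text
inc [-11.12  -6.81   4.37] [  0.4   0.2 -60.9] rows 7.1
```

Call:
move_arm(increments=[[-4,-2.4,0,0,0,-8.5],[-8,-4.8,0,0,0,-17],[-10.5,-6.5,0,0,0,-25.5],[-11.1,-6.8,2,0,0,-34],[-11.1,-6.8,4,0,0,-42.5],[-11.1,-6.8,4.4,0,0,-51],[-11.1,-6.8,4.4,0,0,-59.5],[-11.1,-6.8,4.4,0,0,-61],[-11.1,-6.8,4.4,0,0,-61],[-11.1,-6.8,4.4,0,0,-61]], grip=-1)

```text
clock: 22.25
eef_pos: [529.4, 72.4, 126.3]
tool_rot: [3.142, 0.0, 3.033]
force: [-1.5, 0.4, -0.6]
width: -0.2
```

```bash
python3 - <<'E'
from h import *
s=ctrl.read_state(); print(s['eef_pos'],s['width']); inc([533,74.5,96],173.8,s)
E
```

```text
[529.41786178  72.43192292 126.27846957] -0.2268553775204632
inc [-0.33  0.24  3.03] [ 0.  0. -0.] rows 0.6
```

Call:
move_arm(increments=[[-0.35,0.2,0,0,0,0],[-0.35,0.2,1.5,0,0,0],[-0.35,0.2,2.8,0,0,0],[-0.35,0.2,3,0,0,0],[-0.35,0.2,3,0,0,0]])

```text
clock: 22.75
eef_pos: [532.7, 74.1, 95.9]
tool_rot: [-3.141, -0.001, 3.036]
force: [-0.0, 0.2, 0.4]
width: -0.3
```

Call:
move_arm(increments=[[0,0,0.2,0,0,0],[0,0,0.4,0,0,0],[0,0,0.6,0,0,0],[0,0,0.7,0,0,0],[0,0,0.8,0,0,0],[0,0,0.8,0,0,0]])

```text
clock: 23.35
eef_pos: [533.5, 74.8, 88.8]
tool_rot: [3.14, 0.001, 3.036]
force: [0.1, 1.8, 4.7]
width: -0.0
```

Call:
move_arm(increments=[[0,0,0.2,0,0,0],[0,0,0.35,0,0,0],[0,0,0.35,0,0,0],[0,0,0.35,0,0,0],[0,0,0.35,0,0,0],[0,0,0.35,0,0,0],[0,0,0.35,0,0,0],[0,0,0.35,0,0,0],[0,0,0.35,0,0,0]])

```text
clock: 24.25
eef_pos: [533.7, 75.1, 87.4]
tool_rot: [3.141, 0.003, 3.036]
force: [-5.3, 1.5, 25.3]
width: 0.0
```

```bash
python3 - <<'E'
from h import *
s=ctrl.read_state(); print(s['clock'],s['eef_pos'],s['force'])
im=snap('wrist','w8'); meas(im); a=snap('scene','s8')
o=np.zeros((600,800,3),'uint8'); o[:275]=cv2.resize(im[220:330,60:380],(800,275),interpolation=cv2.INTER_CUBIC)
o[280:600,:427]=cv2.resize(a[170:290,270:430],(427,320))
cv2.imwrite('pics/c8.png',o[:,:,::-1])
E
```

```text
24.25 [533.67298977  75.05930399  87.4437073 ] [-5.29347721  1.46086585 25.27542646]
vial 286.0 325.0 121.0 267.0 bubble [ 53   8  29  25 676] 191.25147928994085
marks [(173.0, 7), (209.6, 6)]
marks [(177.1, 6), (212.9, 5)]
```

View pics/c8.png

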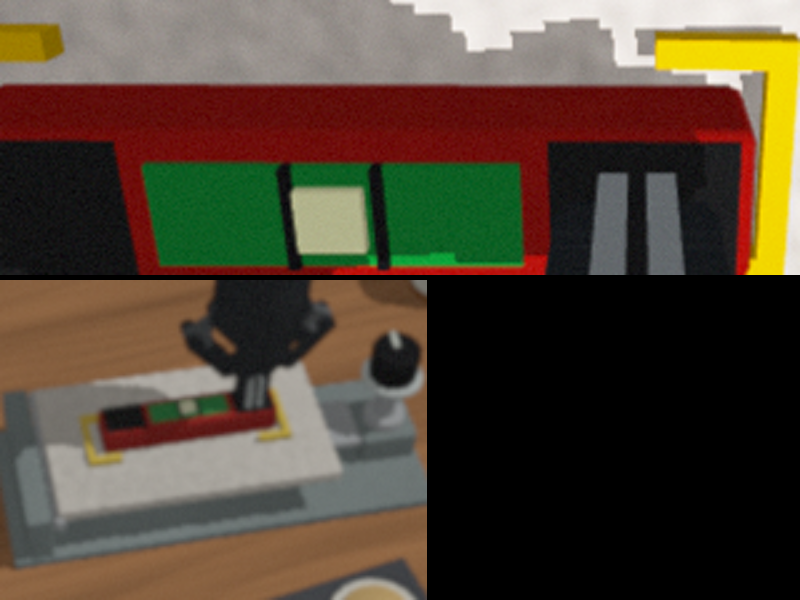

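Pressed with 25 N, the bubble (191) lies between both marks (175 and 211), about −0.8 mm off. The scene camera, from the opposite side, also shows it mid-vial. The fingers are on the pad and clear of the ribs, so I'm handing in.

```bash
python3 - <<'E'
from h import *
print(ctrl.finish_job()); s=ctrl.read_state(); print(s['clock'],s['eef_pos'],s['force'])
E
```

```text
the job is handed in; nothing more can be done
None
the job is handed in; nothing more can be done
```

I placed the middle-sized red level in the nest, let go of it, and handed the job in at about 24 s with the closed fingers still pressing its knob-end pad. No verdict was given.

- **Knob:** I turned it clockwise about 126°, then a further 27° after a trial press showed the bubble about 2 mm short.
- **Bubble:** in the last wrist view, with the deck pressed, it was about 0.8 mm to the hinge side of the midpoint between its marks. The limit is 2 mm, and the scene camera showed it about mid-vial.
- **Deck and press:** the force reading was about 25 N against the roughly 6 N needed, so I take the deck to be fully down. I did not measure the deck angle directly. The fingers looked clear of the deck and ribs.
- **Other things:** none of my moves should have touched them, but I did not measure them again at the end.

**Disagreements:** the two bubble readings before I turned the knob disagreed, at 6.4 mm and 4.6 mm towards the hinge. The second turn also moved the bubble about 1.5 mm instead of the expected 2.1 mm. I went by the final pressed readings.

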